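Lock the swivel mount with its index pin

TASK

Turn the swivel plate by its black grip bar until the hole at the end of its aluminium arm lies over the hole in the yellow boss of the base. Then take the red-knobbed pin out of the wooden rack, put it down through both holes until its flange rests flat on the arm, and let go.

Things in the scene. Friction and masses are not known exactly. Their poses are not given: they have to be found in the camera images.
- swivel_grip (a point): Centre of the swivel plate's black upright grip bar, 85 mm above the table, on the vertical turning axis. Bar 50 mm long (x, pointing along the arm to its hole), 18 mm wide (y), 45 mm tall, its foot 58 mm above the table. Light friction (0.06 N m): the plate stays where left. It starts 0.55 to 1.25 rad anticlockwise of lined up (seen from above); stops at 1.7 anticlockwise, 0.6 clockwise.
- lug_hole (a point): Centre of the hole at the end of the swivel plate's aluminium arm, at the arm's top face, 58 mm above the table, 95 mm from the turning axis; x points outwards along the arm. Round hole, 32 mm wide, right through the 12 mm thick arm, turning with it. The arm's end is 54 by 58 mm.
- base_hole (a point): Centre of the mouth of the hole in the square yellow boss (56 by 60 mm) of the fixed green base, 44 mm above the table, 95 mm from the turning axis; x points outwards from that axis. Vertical round hole, 28 mm wide, 44 mm deep, edge slightly bevelled. The arm passes 2 mm above the boss; its top is 14 mm above this point.
- pin_red_knob (a point): Centre of the pin's red knob (26 mm across, 50 tall); z up along the pin. Flange 42 mm across, 6 thick, underside 31 mm below this point; then a 42 mm tapered shank, 22 to 8 mm across, tip 73 mm below this point. 0.13 kg. Upright in a fixed wooden rack 50 mm tall, flange on its top; lift 45 mm to clear. Row along world y within 0.3 rad; like pins with blue and yellow knobs 85 mm apart.

How it is judged (in metres and radians):
At the end, for the whole second after the job is handed in: The arm's hole lies over the base's hole within 17 mm (10 degrees), and the red-knobbed pin stands through both, within 17 mm of the base hole's centre, its knob centre no more than 36 mm above the arm's top face (31 mm when fully home) and leaning less than 0.15 rad (horizontal distance between each of lug_hole, pin_red_knob and base_hole below 0.017 m and z of pin_red_knob in the frame of lug_hole below 0.036 m and angle between pin_red_knob's own z axis and vertical below 0.15 rad); the robot touches nothing.
It also fails if it takes over 54 s, if anything falls off the work surface, if the arm or the gripper's body presses on something with over 40 N, if the wrist force passes 120 N, or if a joint passes its speed limit or range.

ROBOT

A 6-joint arm with a two-finger parallel gripper is mounted at the origin on the work surface. World frame = base frame: x ahead of the robot, y to its left, z up, the work surface at z = 0. Lengths are in m, angles in degrees, forces in N, time in s.
With the tool pointing down it reaches from about 0.35 to 0.925 m from the base axis. Payload 6.4 kg.
Tool frame: the origin (TCP) lies between the finger pads; the fingertips stand 8 mm ahead of it and the grasp point (between the pads) lies 11 mm behind it; z points along the fingers, y is the line along which they close (so a half turn about z gives the same grasp; the last joint's range is limited). The gripper opens to 94 mm and grips with 3 to 60 N. Pads are 16 mm wide; open, the fingers measure 119 mm over their backs; the gripper's body (75 mm by 177 mm) begins 78 mm behind the grasp point.
Start: joints at [-9.975, 14.043, 89.255, -0, 76.702, -9.975], TCP at [0.65, 0, 0.213] pointing down, gripper open.
Joint ranges: [-179.41, 179.41], [-58.25, 129.5], [7.25, 145.43], [-54.29, 234.29], [11.92, 165.04], [-157.13, 157.13]. Speed limits (degrees/s): [147.25, 147.25, 180, 180, 180, 180].

INTERFACE

Orientations are given as a 3x3 rotation matrix whose columns are the frame's x, y, z axes.
In Python, from bench import manip gives the robot as it stands.
- The arm moves only by the tool move_arm, never from a script. Its argument "targets" is a list of rows, each a list of 7 numbers: the shift along the tool's x, y, z in cm, then the turn, a rotation vector about the tool's x, y, z in rad, then the opening in per cent of the stroke, from 0 (shut) to 100 (fully open). A call has 1 to 20 rows; each row shifts and turns the commanded pose from where the row before left it, along the tool's axes as they then stand; what a row does not reach is not made up. A row lasts 1/10 s, in which the tool goes at most 50 mm and 8.59 degrees, less where a joint would pass 70% of its speed; a pose out of reach is approached as far as the arm can. A call with a gripper value outside its range is refused whole. The fingers move at their own pace and stop on an object; the grip force is fixed at half the most. Time passes only in rows, so rows that do not move let the fingers close. It gives the time, the measured TCP pose, the force, the opening and the grip force at its end, in the units of the state.
- manip.get_state(): the state, without advancing time (a new reading comes with each control period).
- manip.grab_frame(name): name is "scene" or "side" or "wrist"; returns a dict with "pixels" (420x560x3 uint8, blue, green, red), "K" (3x3 intrinsics, pixels), "k1" (the pictures are not rectified: a ray, as slopes to the right and down, at radius r is drawn at 1 + k1 r^2 times it, then the intrinsics apply), "xyz" and "rotation" of the camera in the world. Camera axes: x right, y down, z forward; pixel columns grow to the right and rows downward; lengths in m; the calibration is good to about 2 mm. A picture is of the moment at which its call begins. There is no depth.
- manip.hand_in(): hands the job in; it is judged then, once.
The state is a dict: "time": time; "joints": joint angles; "dq": joint speeds; "effort": joint torques, N m; "tcp_pos": TCP position; "eef_rot": TCP orientation; "ft_force": force on the tool from outside, world axes, zero at the start; "wrist_torque": the same for the moment, N m; "grip_width": finger opening in m; "finger_force": force on a finger pad.
Only numpy, scipy, OpenCV 4.12 (cv2) and the standard library are available. Lean on these libraries where they do the work, as an engineer would, in place of code of your own. Each camera call takes 0.05 s, during which the arm holds its last target. There are 200 camera calls.

## Working session

There is one attempt and no reset: what is moved stays moved. The work goes in short steps, Python scripts to look and compute and a tool call to move; the robot and the scene stay as the last step left them, time stands still between calls to the robot, and variables do not carry over. Pictures are saved under pics/ and viewed, at most 10 in all, crops included, and the job is handed in when it is done.

Besides the shell and the picture viewer there is one more tool, called by a JSON object that holds its "name" and its "arguments", one argument or row to a line. move_arm: Moves the arm, as the interface text tells. Its arguments: {"type":"object","properties":{"targets":{"type":"array","items":{"type":"array","items":{"type":"number"}}}},"required":["targets"]}

```bash
mkdir -p pics; cat > h.py <<'E'
import numpy as np, cv2
from bench import manip
def ray(f,u,v):
    K=np.array(f["K"]);k=f["k1"]
    d=np.array([(u-K[0,2])/K[0,0],(v-K[1,2])/K[1,1]]);s=d.copy()
    for _ in range(20): s=d/(1+k*(s@s))
    r=np.array(f["rotation"])@np.array([s[0],s[1],1.]); return np.array(f["xyz"]),r
def onz(f,u,v,z):
    o,r=ray(f,u,v); return o+r*(z-o[2])/r[2]
def two(a,b):
    (o1,r1),(o2,r2)=a,b
    A=np.stack([r1,-r2],1);t=np.linalg.lstsq(A,o2-o1,rcond=None)[0]
    p,q=o1+t[0]*r1,o2+t[1]*r2; return (p+q)/2,np.linalg.norm(p-q)
def blobs(f,lo,hi,amin=60):
    h=cv2.cvtColor(f["pixels"],cv2.COLOR_BGR2HSV)
    m=cv2.inRange(h,np.array(lo),np.array(hi))
    n,_,st,c=cv2.connectedComponentsWithStats(m)
    return [(c[i].round(1).tolist(),st[i].tolist()) for i in range(1,n) if st[i][4]>=amin]
E
python3 - <<'E'
from h import *
fs=[manip.grab_frame(n) for n in("scene","side","wrist")]
cv2.imwrite("pics/a.png",fs[0]["pixels"]);cv2.imwrite("pics/b.png",fs[1]["pixels"]);cv2.imwrite("pics/c.png",fs[2]["pixels"])
for f in fs:
    print(np.round(f["xyz"],3),np.round(f["rotation"],2).tolist())
    print("red",blobs(f,(0,150,80),(7,255,255)),blobs(f,(173,150,80),(180,255,255)))
    print("yel",blobs(f,(20,130,80),(35,255,255)));print("blue",blobs(f,(100,130,50),(125,255,255)))
E
```

```text
[ 1.105 -0.151  1.022] [[0.2, 0.81, -0.55], [0.98, -0.16, 0.11], [0.0, -0.56, -0.83]]
red [([494.4, 81.0], [441, 34, 117, 115, 5981]), ([131.2, 249.7], [125, 241, 13, 20, 180])] []
yel [([171.8, 235.9], [165, 226, 14, 22, 199])]
blue [([210.3, 217.0], [205, 213, 12, 10, 92]), ([372.7, 358.2], [348, 333, 50, 52, 1162])]
[-0.113 -0.595  0.72 ] [[0.7, -0.41, 0.58], [-0.71, -0.41, 0.57], [0.0, -0.81, -0.58]]
red [([68.1, 140.4], [49, 108, 37, 65, 1268]), ([42.1, 179.1], [34, 167, 15, 27, 82]), ([409.5, 287.9], [402, 275, 16, 27, 302])] []
yel [([196.3, 227.2], [179, 211, 36, 34, 864]), ([366.8, 271.1], [360, 258, 15, 27, 304])]
blue [([330.4, 174.5], [314, 162, 34, 26, 633]), ([327.5, 255.3], [322, 244, 12, 24, 241])]
[0.65  0.065 0.384] [[1.0, -0.0, -0.0], [-0.0, -0.97, -0.23], [-0.0, 0.23, -0.97]]
red [] []
yel [([23.6, 29.2], [0, 0, 53, 64, 2887]), ([484.5, 290.0], [471, 281, 28, 21, 117]), ([503.0, 325.6], [498, 317, 13, 18, 66]), ([501.2, 339.8], [493, 333, 18, 14, 76]), ([488.8, 370.7], [393, 361, 167, 16, 653]), ([320.6, 374.6], [265, 372, 111, 6, 356])]
blue [([430.6, 86.7], [380, 40, 97, 96, 4595])]
```

View pics/a.png

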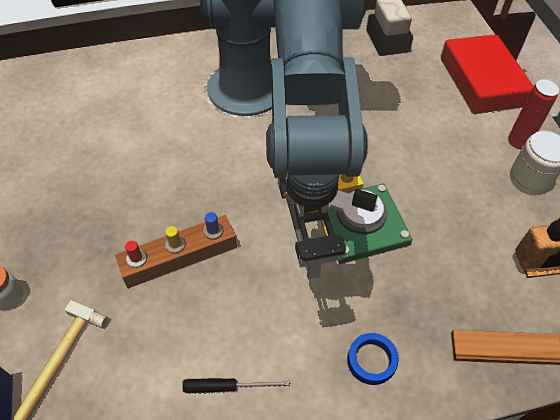

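View pics/b.png

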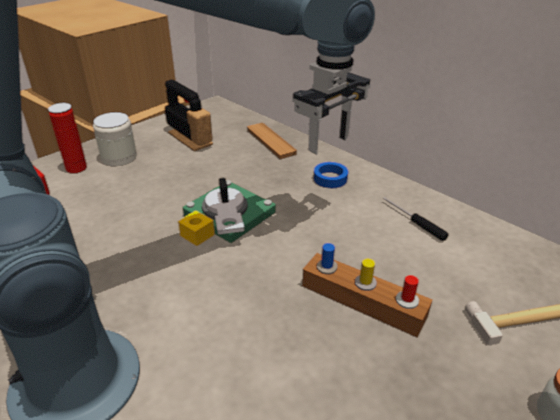

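View pics/c.png

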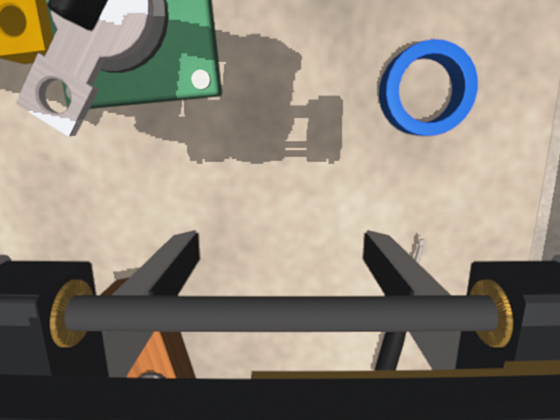

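Scene: the rack has red (131,250), yellow and blue pins, and the swivel's black bar is near (366,200). Side: bar (224,188), yellow boss (196,227), lug hole (229,223). Wrist: lug hole (53,96), boss hole (14,21), bar at the top edge (78,5).

```bash
python3 - <<'E'
from h import *
s,d,w=[manip.grab_frame(n) for n in("scene","side","wrist")]
print("red",two(ray(s,131.2,249.7),ray(d,409.5,287.9)))
print("blue",two(ray(s,210.3,219),ray(d,327.5,255.3)), "yel",two(ray(s,171.8,235.9),ray(d,366.8,271.1)))
print("bar",two(ray(s,366,200),ray(d,224,188)))
L=onz(w,53,96,.058);B=onz(w,14,21,.044);print("lug",L,onz(d,229,223,.058),"base",B,onz(d,197,218,.044))
# bar via circle intersection: 95mm from lug and base
m=(L+B)[:2]/2;e=(B-L)[:2];D=np.linalg.norm(e);n=np.array([-e[1],e[0]])/D
for sg in(1,-1):print("axis",m+sg*n*np.sqrt(.095**2-D*D/4),"D",D,"ang",2*np.arcsin(D/.19))
E
```

```text
red (array([ 0.51036192, -0.32137096,  0.08390097]), np.float64(0.003593514969584249))
blue (array([ 0.47071831, -0.15540011,  0.08600158]), np.float64(0.0010653504655163924)) yel (array([ 0.49279431, -0.23744849,  0.08213172]), np.float64(0.0024781874208693044))
bar (array([0.48595529, 0.18000726, 0.08225115]), np.float64(0.0004336551095159198))
lug [0.43160317 0.09701924 0.058     ] [0.42403699 0.09142813 0.058     ] base [0.39279615 0.1686152  0.044     ] [0.39510881 0.17332569 0.044     ]
axis [0.33674033 0.09191614] D 0.08143688182273416 ang 0.8859189094782719
axis [0.48765899 0.1737183 ] D 0.08143688182273416 ang 0.8859189094782719
```

```bash
python3 - <<'E'
from h import *
s=manip.get_state();print(s["time"],s["tcp_pos"],np.round(s["eef_rot"],3).tolist(),s["ft_force"])
E
```

```text
0.3 [6.49818994e-01 6.98410998e-05 2.13081779e-01] [[-0.0, 1.0, -0.001], [1.0, 0.0, 0.0], [0.0, -0.001, -1.0]] [ 0.08857762 -0.22052958  0.20426049]
```

{"name": "move_arm", "arguments": {
  "targets": [
    [2.95, -2.73, 0, 0, 0, 0, 100],
    [2.95, -2.73, 0, 0, 0, 0, 100],
    [2.95, -2.73, 0, 0, 0, 0, 100],
    [2.95, -2.73, 0, 0, 0, 0, 100],
    [2.95, -2.73, 0, 0, 0, 0, 100],
    [2.95, -2.73, 0, 0, 0, 0, 100],
    [0, 0, 0, 0, 0, 0.122, 100],
    [0, 0, 0, 0, 0, 0.122, 100],
    [0, 0, 0, 0, 0, 0.122, 100],
    [0, 0, 0, 0, 0, 0.122, 100],
    [0, 0, 0, 0, 0, 0.122, 100],
    [0, 0, 0, 0, 0, 0, 100],
    [0, 0, 0, 0, 0, 0, 100]
  ]
}}

```text
time: 1.6
tcp_pos: [0.4862, 0.177, 0.2134]
eef_rot: [[0.571, 0.821, -0.0], [0.821, -0.571, 0.0], [-0.0, -0.0, -1.0]]
ft_force: [0.2, -0.6, 0.2]
grip_width: 0.0942
finger_force: 0.0
```

```bash
python3 - <<'E'
from h import *
s=manip.get_state();print(s["time"],s["tcp_pos"],np.round(s["eef_rot"],3).tolist(),s["ft_force"],s["joints"])
w=manip.grab_frame("wrist");cv2.imwrite("pics/d.png",w["pixels"])
E
```

```text
1.6 [0.48615742 0.1769975  0.21344049] [[0.571, 0.821, -0.0], [0.821, -0.571, 0.0], [-0.0, -0.0, -1.0]] [ 0.20706752 -0.57148512  0.15093643] [ 7.43384222e+00 -3.96126474e+00  1.08494961e+02  2.20620980e-03
  7.54691776e+01  4.22421739e+01]
```

View pics/d.png

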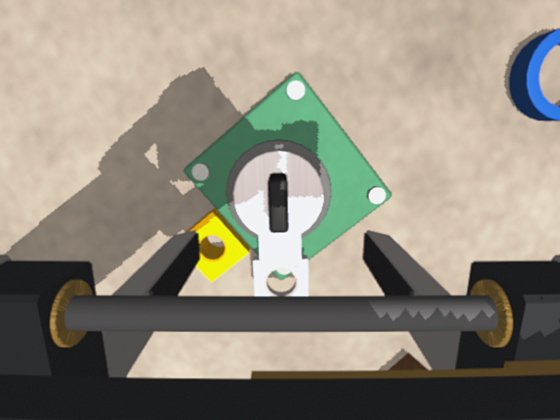

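Wrist shot from above the axis: the bar is vertical in the picture at x≈279, y 172–232, the lug hole is at (281,283), and the boss hole at (213,246). The fingers straddle the bar.

```bash
cat >> h.py <<'E'
def proj(f,p):
    c=np.array(f["rotation"]).T@(np.array(p)-np.array(f["xyz"]));s=c[:2]/c[2];s=s*(1+f["k1"]*(s@s))
    K=np.array(f["K"]);return np.round([K[0,0]*s[0]+K[0,2],K[1,1]*s[1]+K[1,2]],1)
E
python3 - <<'E'
from h import *
w=manip.grab_frame("wrist")
L=onz(w,281,281,.058);B=onz(w,213,246,.044)
m=(L+B)[:2]/2;e=(B-L)[:2];D=np.linalg.norm(e);n=np.array([-e[1],e[0]])/D
A=m-n*np.sqrt(.095**2-D*D/4);print(L,B,A,2*np.arcsin(D/.19))
print("lugdir",np.degrees(np.arctan2(*(L[:2]-A)[::-1])),"basedir",np.degrees(np.arctan2(*(B[:2]-A)[::-1])))
R=np.array(manip.get_state()["eef_rot"]);print("A-tcp in tool",R.T@(np.r_[A,0]-manip.get_state()["tcp_pos"]))
g=cv2.cvtColor(w["pixels"],cv2.COLOR_BGR2GRAY)[150:245,250:310]
n_,_,st,c=cv2.connectedComponentsWithStats((g<70).astype(np.uint8))
print([(c[i]+[250,150],st[i]) for i in range(1,n_) if st[i][4]>50])
u=(L[:2]-A)/.095
for z in(.058,.103):
  print(z,[proj(w,[*(A+s*.025*u),z]) for s in(-1,1)])
E
```

```text
[0.43289746 0.09955353 0.058     ] [0.3917591  0.17036411 0.044     ] [0.48645004 0.17802085] 0.8912391766542593
lugdir -124.31285944196831 basedir -175.37710280097176
A-tcp in tool [ 0.00099745 -0.0003548   0.2134465 ]
[(array([277.11316113, 200.28782288]), array([ 18,  23,  20,  59, 813], dtype=int32))]
0.058 [array([279.9, 169.4]), array([280.4, 218.1])]
0.103 [array([279.7, 175.7]), array([280.3, 231.5])]
```

{"name": "move_arm", "arguments": {
  "targets": [
    [0.1, -0.1, 3, 0, 0, 0, 100],
    [0, 0, 3, 0, 0, 0, 100],
    [0, 0, 3, 0, 0, 0, 100],
    [0, 0, 3, 0, 0, 0, 100],
    [0, 0, 1.6, 0, 0, 0, 100],
    [0, 0, 0, 0, 0, 0, 0],
    [0, 0, 0, 0, 0, 0, 0],
    [0, 0, 0, 0, 0, 0, 0],
    [0, 0, 0, 0, 0, 0, 0],
    [0, 0, 0, 0, 0, 0, 0],
    [0, 0, 0, 0, 0, 0, 0],
    [0, 0, 0, 0, 0, 0, 0],
    [0, 0, 0, 0, 0, 0, 0]
  ]
}}

```text
time: 3.0
tcp_pos: [0.486, 0.1784, 0.0775]
eef_rot: [[0.573, 0.82, 0.0], [0.82, -0.573, 0.0], [0.0, 0.0, -1.0]]
ft_force: [0.3, -0.8, -0.2]
grip_width: 0.0335
finger_force: 0.0
```

{"name": "move_arm", "arguments": {
  "targets": [
    [0, 0, 0, 0, 0, 0, 0],
    [0, 0, 0, 0, 0, 0, 0],
    [0, 0, 0, 0, 0, 0, 0],
    [0, 0, 0, 0, 0, 0, 0],
    [0, 0, 0, 0, 0, 0, 0]
  ]
}}

```text
time: 3.5
tcp_pos: [0.4846, 0.1795, 0.0774]
eef_rot: [[0.573, 0.819, -0.003], [0.819, -0.573, 0.002], [-0.0, -0.004, -1.0]]
ft_force: [-5.5, 4.7, 3.4]
grip_width: 0.0176
finger_force: 30.0
```

{"name": "move_arm", "arguments": {
  "targets": [
    [0, -0.18, 0, 0, 0, 0, 0],
    [0, 0, 0, 0, 0, 0.081, 0],
    [0, 0, 0, 0, 0, 0.081, 0],
    [0, 0, 0, 0, 0, 0.081, 0],
    [0, 0, 0, 0, 0, 0.081, 0],
    [0, 0, 0, 0, 0, 0.081, 0],
    [0, 0, 0, 0, 0, 0.081, 0],
    [0, 0, 0, 0, 0, 0.081, 0],
    [0, 0, 0, 0, 0, 0.081, 0],
    [0, 0, 0, 0, 0, 0.081, 0],
    [0, 0, 0, 0, 0, 0.081, 0],
    [0, 0, 0, 0, 0, 0.081, 0],
    [0, 0, 0, 0, 0, 0, 0],
    [0, 0, 0, 0, 0, 0, 0]
  ]
}}

```text
time: 4.9
tcp_pos: [0.4855, 0.1777, 0.0773]
eef_rot: [[0.998, 0.069, 0.002], [0.069, -0.998, -0.003], [0.002, 0.003, -1.0]]
ft_force: [3.7, -7.3, -2.7]
grip_width: 0.0178
finger_force: 30.0
```

```bash
python3 - <<'E'
from h import *
w=manip.grab_frame("wrist");d=manip.grab_frame("side")
a=cv2.resize(d["pixels"][150:290,130:317],None,fx=3,fy=3)[:420]
cv2.imwrite("pics/e.png",cv2.resize(np.hstack([w["pixels"],a[:,:560]]),None,fx=.7,fy=.7))
E
```

```text
(no output)
```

View pics/e.png

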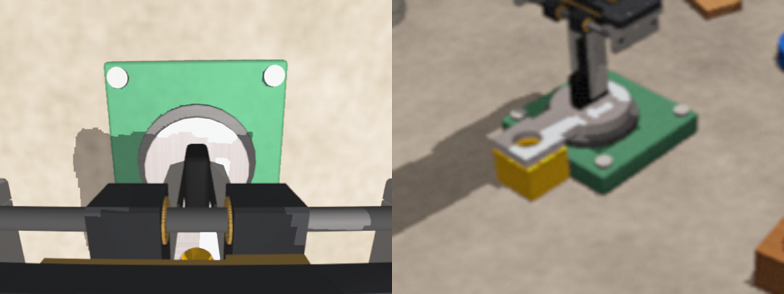

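The arm now lies over the boss, with yellow visible through the lug hole. I'll release, rise and measure the alignment.

{"name": "move_arm", "arguments": {
  "targets": [
    [0, 0, 0, 0, 0, 0, 60],
    [0, 0, 0, 0, 0, 0, 60],
    [0, 0, 0, 0, 0, 0, 60],
    [0, 0, 0, 0, 0, 0, 60],
    [0, 0, -2, 0, 0, 0, 60],
    [0, 0, -4, 0, 0, 0, 60],
    [0, 0, -4, 0, 0, 0, 60],
    [4, 0, -3, 0, 0, 0, 60],
    [4, 0, 0, 0, 0, 0, 60],
    [0, 0, 0, 0, 0, 0, 60]
  ]
}}

```text
time: 6.0
tcp_pos: [0.5678, 0.1849, 0.2082]
eef_rot: [[0.998, 0.069, 0.003], [0.069, -0.998, 0.0], [0.003, -0.0, -1.0]]
ft_force: [-0.3, -0.8, -0.9]
grip_width: 0.0561
finger_force: 0.0
```

```bash
python3 - <<'E'
from h import *
w=manip.grab_frame("wrist");cv2.imwrite("pics/f.png",w["pixels"])
A=[.4862,.1782];B=[.3917,.1704]
print("base",proj(w,[*B,.044]),"lug if aligned",proj(w,[*B,.058]),"axis",proj(w,[*A,.103]))
s=manip.get_state();print(s["tcp_pos"],np.round(s["eef_rot"],3).tolist())
E
```

```text
base [282.9 343.8] lug if aligned [282.9 351.6] axis [281.9 294.2]
[0.5653599  0.18498261 0.20707968] [[0.998, 0.069, -0.001], [0.069, -0.998, -0.0], [-0.001, -0.0, -1.0]]
```

View pics/f.png

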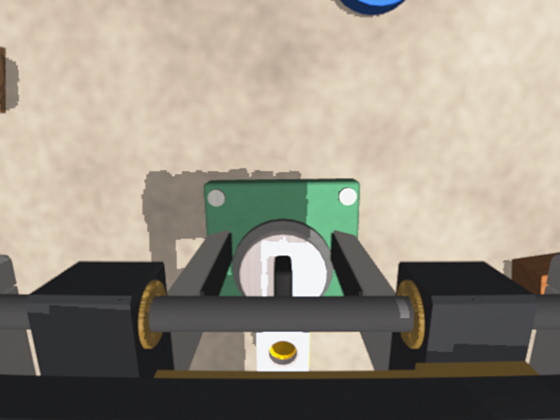

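The lug hole shows at (283,351), against (282.9,351.6) predicted for perfect alignment, and the dark base hole is centred in it. The swivel is lined up, so I'll go to the pin.

{"name": "move_arm", "arguments": {
  "targets": [
    [-0.76, 4.18, 0, 0, 0, 0, 70],
    [-0.76, 4.18, 0, 0, 0, 0, 70],
    [-0.76, 4.18, 0, 0, 0, 0, 70],
    [-0.76, 4.18, 0, 0, 0, 0, 70],
    [-0.76, 4.18, 0, 0, 0, 0, 70],
    [-0.76, 4.18, 0, 0, 0, 0, 70],
    [-0.76, 4.18, 0, 0, 0, 0, 70],
    [-0.76, 4.18, 0, 0, 0, 0, 70],
    [-0.76, 4.18, 0, 0, 0, 0, 70],
    [-0.76, 4.18, 0, 0, 0, 0, 70],
    [-0.76, 4.18, 0, 0, 0, 0, 70],
    [-0.76, 4.18, 0, 0, 0, 0, 70],
    [0, 0, 0, 0, 0, 0, 70]
  ]
}}

```text
time: 7.35
tcp_pos: [0.5065, -0.3248, 0.207]
eef_rot: [[0.998, 0.065, -0.001], [0.065, -0.998, -0.0], [-0.001, 0.0, -1.0]]
ft_force: [0.2, 1.1, -0.2]
grip_width: 0.066
finger_force: 0.0
```

{"name": "move_arm", "arguments": {
  "targets": [
    [0, 0, 0, 0, 0, -0.1445, 70],
    [0, 0, 0, 0, 0, -0.1445, 70],
    [0, 0, 0, 0, 0, -0.1445, 70],
    [0, 0, 0, 0, 0, -0.1445, 70],
    [0, 0, 0, 0, 0, -0.1445, 70],
    [0, 0, 0, 0, 0, -0.1445, 70],
    [0, 0, 0, 0, 0, -0.1445, 70],
    [0, 0, 0, 0, 0, -0.1445, 70],
    [0, 0, 0, 0, 0, -0.1445, 70],
    [0, 0, 0, 0, 0, -0.1445, 70],
    [0, 0, 0, 0, 0, -0.1445, 70],
    [0, 0, 0, 0, 0, -0.1445, 70],
    [0, 0, 0, 0, 0, 0, 70],
    [0, 0, 0, 0, 0, 0, 70]
  ]
}}

```text
time: 8.75
tcp_pos: [0.508, -0.3205, 0.2072]
eef_rot: [[-0.229, 0.973, -0.0], [0.973, 0.229, 0.001], [0.001, -0.0, -1.0]]
ft_force: [0.2, -0.6, 0.4]
grip_width: 0.0657
finger_force: 0.0
```

```bash
python3 - <<'E'
from h import *
w=manip.grab_frame("wrist");cv2.imwrite("pics/g.png",w["pixels"])
s=manip.get_state();R=np.array(s["eef_rot"]);print(s["tcp_pos"],np.round(R,3).tolist(),s["grip_width"])
b=blobs(w,(0,150,60),(7,255,255),200);print(b)
print("pred centre",proj(w,[.5104,-.3214,.081]),"top",proj(w,[.5104,-.3214,.106]))
print("blue/yel",blobs(w,(100,130,50),(125,255,255)),blobs(w,(20,150,80),(33,255,255),300))
E
```

```text
[ 0.50809217 -0.32077426  0.20726492] [[-0.229, 0.973, -0.0], [0.973, 0.229, 0.001], [0.001, -0.0, -1.0]] 0.06546752232718328
[([286.5, 203.8], [273, 185, 29, 37, 797])]
pred centre [282.9 202.6] top [283. 209.]
blue/yel [([289.8, 9.3], [276, 0, 29, 23, 522])] [([288.7, 103.8], [274, 88, 31, 33, 785])]
```

View pics/g.png

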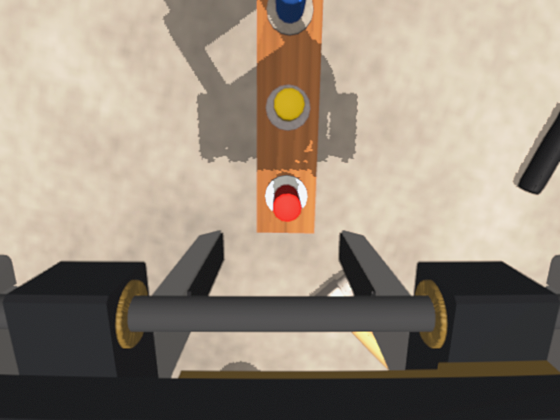

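The red knob's top disc is at about (287,207), midway between the fingers, and the rack is aligned with the tool.

```bash
python3 - <<'E'
from h import *
w=manip.grab_frame("wrist");s=manip.get_state();R=np.array(s["eef_rot"])
P=onz(w,287,207.5,.106);print(P,R.T@(P-s["tcp_pos"]))
E
```

```text
[ 0.51345099 -0.31966169  0.106     ] [5.47329343e-05 5.49403249e-03 1.01328238e-01]
```

{"name": "move_arm", "arguments": {
  "targets": [
    [0, 0.55, 0, 0, 0, 0, 70],
    [0, 0, 3, 0, 0, 0, 70],
    [0, 0, 4, 0, 0, 0, 70],
    [0, 0, 4, 0, 0, 0, 70],
    [0, 0, 2.3, 0, 0, 0, 70],
    [0, 0, 0, 0, 0, 0, 0],
    [0, 0, 0, 0, 0, 0, 0],
    [0, 0, 0, 0, 0, 0, 0],
    [0, 0, 0, 0, 0, 0, 0],
    [0, 0, 0, 0, 0, 0, 0],
    [0, 0, 0, 0, 0, 0, 0],
    [0, 0, 0, 0, 0, 0, 0],
    [0, 0, 0, 0, 0, 0, 0]
  ]
}}

```text
time: 10.15
tcp_pos: [0.5141, -0.321, 0.0757]
eef_rot: [[-0.231, 0.973, 0.001], [0.973, 0.231, -0.001], [-0.001, 0.001, -1.0]]
ft_force: [-2.7, 1.5, 5.9]
grip_width: 0.0255
finger_force: 30.0
```

{"name": "move_arm", "arguments": {
  "targets": [
    [0, 0, -1, 0, 0, 0, 0],
    [0, 0, -2, 0, 0, 0, 0],
    [0, 0, -3, 0, 0, 0, 0],
    [0, 0, -4, 0, 0, 0, 0],
    [0, 0, -3, 0, 0, 0, 0],
    [0, 0, 0, 0, 0, 0, 0]
  ]
}}

```text
time: 10.75
tcp_pos: [0.5157, -0.3222, 0.21]
eef_rot: [[-0.231, 0.973, 0.007], [0.973, 0.231, -0.006], [-0.008, 0.005, -1.0]]
ft_force: [0.5, 0.6, -2.0]
grip_width: 0.0254
finger_force: 30.0
```

{"name": "move_arm", "arguments": {
  "targets": [
    [2, 0, 0, 0, 0, 0, 0],
    [3.5, 0, 0, 0, 0, 0, 0],
    [3.5, 0, 0, 0, 0, 0, 0],
    [3.5, 0, 0, 0, 0, 0, 0],
    [3.5, 0, 0, 0, 0, 0, 0],
    [3.5, 0, 0, 0, 0, 0, 0],
    [3.5, 0, 0, 0, 0, 0, 0],
    [3.5, -0.6, 0, 0, 0, 0, 0],
    [3.5, 0, 0, 0, 0, 0, 0],
    [3.5, 0, 0, 0, 0, 0, 0],
    [3.5, 0, 0, 0, 0, 0, 0],
    [3.5, 0, 0, 0, 0, 0, 0],
    [3.5, 0, 0, 0, 0, 0, 0],
    [3.5, 0, 0, 0, 0, 0, 0],
    [3, 0, 0, 0, 0, 0, 0],
    [0, 0, 0, 0, 0, 0, 0],
    [0, 0, 0, 0, 0, 0, 0]
  ]
}}

```text
time: 12.45
tcp_pos: [0.3903, 0.1695, 0.203]
eef_rot: [[-0.232, 0.973, -0.002], [0.973, 0.232, -0.001], [-0.0, -0.002, -1.0]]
ft_force: [-0.4, -0.4, -1.1]
grip_width: 0.0252
finger_force: 30.0
```

```bash
python3 - <<'E'
from h import *
w,s_,d=[manip.grab_frame(n) for n in("wrist","scene","side")]
s=manip.get_state();R=np.array(s["eef_rot"]);print(s["tcp_pos"],np.round(R,3).tolist())
r=lambda f:blobs(f,(0,150,60),(7,255,255),60)
print(r(w),r(s_),r(d))
print("d to base (tool)",R.T@(np.array([.3917,.1704,.058])-s["tcp_pos"]))
c=lambda f,x,y:cv2.resize(f["pixels"][y:y+140,x:x+130],None,fx=3,fy=3)
u,v=proj(d,[.40,.17,.13]).astype(int)
cv2.imwrite("pics/i.png",np.hstack([c(d,max(0,u-65),max(0,v-70)),w["pixels"][:, 90:480]]))
E
```

```text
[0.39118587 0.16859768 0.20384282] [[-0.229, 0.973, -0.001], [0.973, 0.229, -0.0], [-0.0, -0.001, -1.0]]
[([280.8, 257.0], [254, 219, 55, 75, 3177])] [([494.8, 81.8], [441, 34, 117, 115, 6196]), ([354.0, 125.8], [350, 116, 9, 25, 94])] [([68.2, 140.3], [49, 108, 37, 65, 1266]), ([190.1, 156.9], [185, 145, 10, 25, 132]), ([19.9, 175.1], [0, 153, 49, 41, 1409])]
d to base (tool) [0.00165989 0.00106887 0.1458415 ]
```

View pics/i.png

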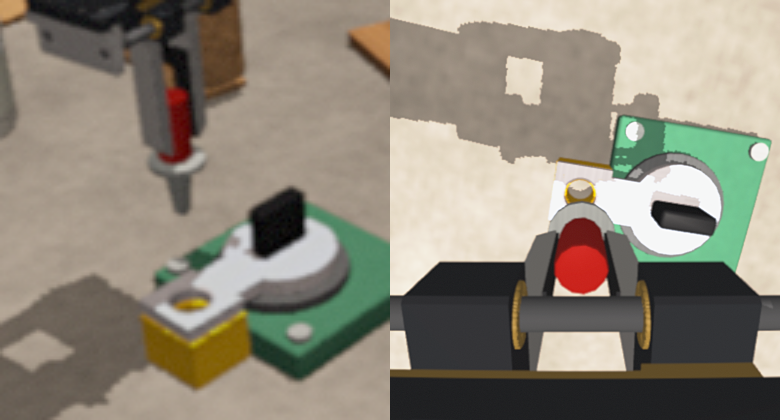

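The pin hangs nearly upright in the fingers. The lug and base holes are aligned at wrist (280,190), just ahead of the flange.

```bash
python3 - <<'E'
from h import *
w,d=[manip.grab_frame(n) for n in("wrist","side")]
s=manip.get_state();R=np.array(s["eef_rot"]);t=np.array(s["tcp_pos"])
for v in(187,190,193):print("hole in tool",R.T@(onz(w,280,v,.058)-t))
u,v=proj(d,[.40,.17,.13]).astype(int);x0,y0=max(0,u-65),max(0,v-70)
for z in(0,.025):print("predicted side: knob",proj(d,t+[0,0,.008+z]))
print("tip pred",proj(d,t+[0,0,-.065]),"flange pred",proj(d,t+[0,0,-.019]),"seen tip",[x0+181/3,y0+212/3],"flange",[x0+177/3,y0+157/3])
g=w["pixels"][160:215,250:310];print(proj(w,[.3917,.1704,.058]),proj(w,t+[0,0,.033]),proj(w,t+[0,0,-.019]))
E
```

```text
hole in tool [ 0.00960106 -0.00085523  0.14619641]
hole in tool [ 0.00663749 -0.00085789  0.14619666]
hole in tool [ 0.00366169 -0.00086058  0.14619692]
predicted side: knob [189.4 156.2]
predicted side: knob [188.2 145.7]
tip pred [192.9 185.1] flange pred [190.7 167.1] seen tip [np.float64(191.33333333333334), np.float64(186.66666666666669)] flange [np.float64(190.0), np.float64(168.33333333333334)]
[281.6 195. ] [280.6 276.7] [280.8 239.1]
```

{"name": "move_arm", "arguments": {
  "targets": [
    [0.25, 0, 0, 0, 0, 0, 0],
    [0, 0, 2, 0, 0, 0, 0],
    [0, 0, 2, 0, 0, 0, 0],
    [0, 0, 2, 0, 0, 0, 0],
    [0, 0, 1.5, 0, 0, 0, 0],
    [0, 0, 1, 0, 0, 0, 0],
    [0, 0, 0.5, 0, 0, 0, 0],
    [0, 0, 0.5, 0, 0, 0, 0],
    [0, 0, 0, 0, 0, 0, 0],
    [0, 0, 0, 0, 0, 0, 0]
  ]
}}

```text
time: 13.7
tcp_pos: [0.3911, 0.172, 0.11]
eef_rot: [[-0.231, 0.973, 0.001], [0.973, 0.231, 0.0], [-0.0, 0.001, -1.0]]
ft_force: [0.1, 0.4, -1.1]
grip_width: 0.0257
finger_force: 30.0
```

{"name": "move_arm", "arguments": {
  "targets": [
    [0, 0, 0.4, 0, 0, 0, 0],
    [0, 0, 0.4, 0, 0, 0, 0],
    [0, 0, 0.3, 0, 0, 0, 0],
    [0, 0, 0, 0, 0, 0, 0]
  ]
}}

```text
time: 14.1
tcp_pos: [0.3902, 0.1719, 0.0979]
eef_rot: [[-0.231, 0.973, -0.001], [0.973, 0.231, -0.0], [0.0, -0.001, -1.0]]
ft_force: [-0.3, 0.3, -1.5]
grip_width: 0.0255
finger_force: 30.0
```

{"name": "move_arm", "arguments": {
  "targets": [
    [0, 0, 0.3, 0, 0, 0, 0],
    [0, 0, 0.3, 0, 0, 0, 0],
    [0, 0, 0.3, 0, 0, 0, 0],
    [0, 0, 0.2, 0, 0, 0, 0],
    [0, 0, 0.2, 0, 0, 0, 0],
    [0, 0, 0, 0, 0, 0, 0]
  ]
}}

```text
time: 14.7
tcp_pos: [0.3904, 0.1719, 0.0852]
eef_rot: [[-0.231, 0.973, -0.001], [0.973, 0.231, -0.0], [0.0, -0.001, -1.0]]
ft_force: [0.1, -0.1, -0.9]
grip_width: 0.0256
finger_force: 30.0
```

Next I'll close the last couple of millimetres, release and rise.

{"name": "move_arm", "arguments": {
  "targets": [
    [0, 0, 0.15, 0, 0, 0, 0],
    [0, 0, 0.1, 0, 0, 0, 0],
    [0, 0, 0, 0, 0, 0, 0]
  ]
}}

```text
time: 15.0
tcp_pos: [0.3909, 0.172, 0.0837]
eef_rot: [[-0.231, 0.973, 0.0], [0.973, 0.231, -0.0], [-0.0, 0.0, -1.0]]
ft_force: [-2.7, -0.5, 4.1]
grip_width: 0.0254
finger_force: 30.0
```

{"name": "move_arm", "arguments": {
  "targets": [
    [0, 0, 0, 0, 0, 0, 60],
    [0, 0, 0, 0, 0, 0, 60],
    [0, 0, 0, 0, 0, 0, 60],
    [0, 0, 0, 0, 0, 0, 60],
    [0, 0, 0, 0, 0, 0, 60],
    [0, 0, -2, 0, 0, 0, 60],
    [0, 0, -4, 0, 0, 0, 60],
    [0, 0, -4, 0, 0, 0, 60],
    [0, 0, -3, 0, 0, 0, 60],
    [0, 0, 0, 0, 0, 0, 60]
  ]
}}

```text
time: 16.0
tcp_pos: [0.3934, 0.1724, 0.2178]
eef_rot: [[-0.231, 0.973, 0.009], [0.973, 0.231, 0.001], [-0.001, 0.01, -1.0]]
ft_force: [0.2, -0.3, 0.2]
grip_width: 0.0562
finger_force: 0.0
```

```bash
python3 - <<'E'
from h import *
w,s_,d=[manip.grab_frame(n) for n in("wrist","scene","side")]
s=manip.get_state();print(s["tcp_pos"],s["ft_force"])
r=lambda f:blobs(f,(0,150,60),(7,255,255),60)
print(r(w),r(s_),r(d)); K=[.3917,.1704,.089]
print("pred",proj(w,K),proj(s_,K),proj(d,K))
u,v=proj(d,K).astype(int)
a=cv2.resize(d["pixels"][v-70:v+70,u-65:u+65],None,fx=3,fy=3)
cv2.imwrite("pics/j.png",np.hstack([a,w["pixels"][:, 90:480]]))
E
```

```text
[0.38995474 0.17182288 0.2117128 ] [-0.62710181  0.47678488 -0.04497547]
[([276.8, 200.0], [264, 183, 27, 35, 742])] [([494.8, 81.8], [441, 34, 117, 115, 6193]), ([350.4, 161.7], [345, 154, 13, 22, 121])] [([68.3, 140.4], [49, 108, 37, 65, 1250]), ([19.9, 175.2], [0, 153, 49, 41, 1426]), ([192.5, 202.6], [187, 192, 11, 22, 193])]
pred [276.9 201.9] [349.9 165.3] [194.7 203.3]
```

View pics/j.png

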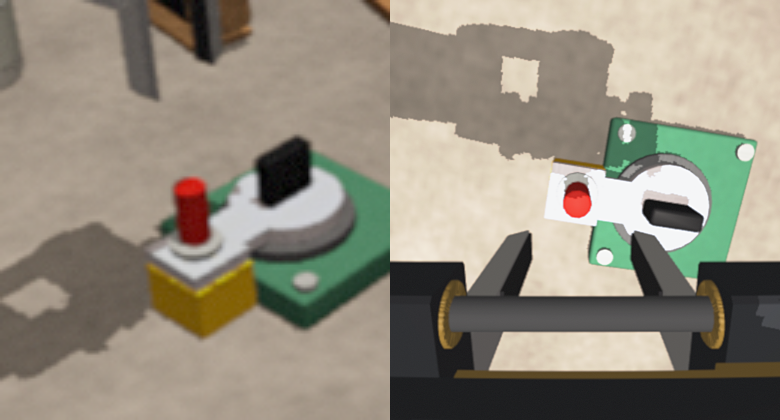

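The pin stands upright with its flange flat on the arm. The knob centre at wrist (277,200) matches the prediction for fully home, and the gripper is clear.

```bash
python3 -c "
from bench import manip;print(manip.hand_in())"
```

```text
the job is handed in; nothing more can be done
None
```

The swivel plate is lined up, the red-knobbed pin stands through both holes with its flange flat on the arm, the gripper is clear, and the job was handed in at about 16 s; the hand-in call returned no verdict.

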